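# Stack the empty glaze tubs on the ware board and park it against the hidden buffer

### The arm

A 7-joint arm with a two-finger parallel gripper is mounted at the origin on the work surface. World frame = base frame: x ahead of the robot, y to its left, z up, the work surface at z = 0. Lengths are in m, angles in rad, forces in N, time in s.
With the tool pointing down it reaches from about 0.425 to 0.925 m from the base axis. Payload 6.8 kg.
Tool frame: the origin (TCP) lies at the very end of the fingers, on their centre line; the grasp point (between the pads) lies 19 mm behind it; z points along the fingers, y is the line along which they close (so a half turn about z gives the same grasp; the last joint's range is limited). The gripper opens to 88 mm and grips with 3 to 60 N. Pads are 20 mm wide; open, the fingers measure 115 mm over their backs; the gripper's body (75 mm by 178 mm) begins 61 mm behind the grasp point.
Start: joints at [-0.108, 0.477, 0.022, 1.555, -0.011, 1.109, -0.083], TCP at [0.675, 0, 0.223] pointing down, gripper open.
Joint ranges: [-2.96, 2.96], [-0.34, 2.1], [-1.41, 1.46], [0.24, 2.44], [-1.37, 4.51], [0.17, 1.92], [-2.96, 2.96]. Speed limits (rad/s): [2.39, 2.39, 3.14, 3.14, 3.14, 3.14, 3.14].

### API

Orientations are given as [roll, pitch, yaw] about the fixed x, y, z axes, in that order (R = Rz(yaw) Ry(pitch) Rx(roll)).
In Python, from cell import env gives the robot as it stands. The module is installed in compiled form; this text tells all that it offers.
- The arm moves only by the tool apply_moves, never from a script. Its argument "targets" is one flat list of numbers, 5 for each row, row after row: the shift along the tool's x, y, z in cm, then the turn about the tool's z in degrees, then the closure, from 0 (fully open) to 1 (shut). In form: [tx, ty, tz, twist, claw, tx, ty, tz, twist, claw, ...]. A call has 1 to 12 rows; each row is the pose to reach, as a shift and turn from the pose commanded when the call began, along the tool's axes at that moment; what a row does not reach only later rows make up. A row lasts 1/12 s, in which the tool goes at most 41.7 mm and 7.16 degrees, less where a joint would pass 70% of its speed; a pose out of reach is approached as far as the arm can. A call with a gripper value outside its range is refused whole. The fingers move at their own pace and stop on an object; "newtons" is the grip in N (left out, the last holds). Time passes only in rows, so rows that repeat a pose let the fingers close. It gives the time, the measured TCP pose, the force, the opening and the grip force at its end, in the units of the state.
- env.observe(): the state, without advancing time (a new reading comes with each control period).
- env.get_image(name): name is "scene" or "side" or "wrist"; returns a dict with "color" (420x560x3 uint8, red, green, blue), "vertical_fov" (degrees; the focal length in pixels is half the picture's height over the tangent of half this angle, whatever the lens; pixels are square), "cx", "cy" (the principal point, pixels), "rvec" (rotation vector, rad) and "tvec" (3), from world to camera coordinates, as OpenCV has them. Camera axes: x right, y down, z forward; pixel columns grow to the right and rows downward; lengths in m; the calibration is good to about 2 mm. A picture is of the moment at which its call begins. There is no depth.
- env.sign_off(): hands the job in; it is judged then, once.
Trained networks look in the newest picture that a camera, given by its name, has taken for a name from the list of things; names that differ only in an ending like _2 or _b are one class to them, and where a whole thing is asked for, a point or a joint stands for the part that bears it (a point fixed in the world has none). Each returns a list of dicts, best first, with "p" (0 to 1); they miss things now and then, are a little off and sometimes report something else, mostly with a low value. They report only what shows in the picture. A call takes as long as a camera call.
- env.silhouettes(camera, label): "mask" (420x560 bool, what is visible of it) and "centre" ([column, row] in pixels, amid what is visible of it).
- env.landmark_of(camera, label): "centre" ([column, row] in pixels: a listed point, or the origin of a listed thing).
The state is a dict: "time_s": time; "joint_positions": joint angles; "dq": joint speeds; "tau": joint torques, N m; "tool_pos": TCP position; "eef_rot": TCP orientation; "ft_force": force on the tool from outside, world axes, zero at the start; "moment": the same for the moment, N m; "grip_width": opening from 0.0 (shut) to 1.0 (fully open); "grasp_force": force on a finger pad.
Only numpy, scipy, OpenCV 4.12 (cv2) and the standard library are available. Lean on these libraries where they do the work, as an engineer would, in place of code of your own. Each camera call takes 0.05 s, during which the arm holds its last target. There are 200 camera calls.

### The job

Clear the glazing table: stand one empty white glaze tub upright on the blue ring between the four rods of the ware board and nest all the other empty tubs that are on the table into it, one in another, each fully seated, in one upright stack. Then slide the board straight into the bay under the low tile rack until you feel it come up against the sprung buffer hidden underneath (its depth differs every time), press it gently a few millimetres into the buffer without ramming it, and leave it resting there, so that it still presses on the buffer, with the stack standing. Leave the glaze jar and the brush alone.

Things in the scene. Friction and masses are not known exactly. Their poses are not given: they have to be found in the camera images.
- tub_a: empty white tub, green stain inside; may be absent. All six alike: 80 mm high, 70-140 g, weighted black foot 42 mm across widening to 57 at height 49, then a straight band 68 mm across from height 50 to the rim; wall 3, floor 5, mouth 62 mm wide. Nested, its shoulder rests on the other's rim, 30 mm above that tub, 2 mm play. Origin: centre of underside; z up out of the mouth
- tub_b: empty white tub, red stain inside; may be absent. All six alike: 80 mm high, 70-140 g, weighted black foot 42 mm across widening to 57 at height 49, then a straight band 68 mm across from height 50 to the rim; wall 3, floor 5, mouth 62 mm wide. Nested, its shoulder rests on the other's rim, 30 mm above that tub, 2 mm play. Origin: centre of underside; z up out of the mouth
- tub_c: empty white tub, blue stain inside; may be absent. All six alike: 80 mm high, 70-140 g, weighted black foot 42 mm across widening to 57 at height 49, then a straight band 68 mm across from height 50 to the rim; wall 3, floor 5, mouth 62 mm wide. Nested, its shoulder rests on the other's rim, 30 mm above that tub, 2 mm play. Origin: centre of underside; z up out of the mouth
- tub_d: empty white tub, yellow stain inside; may be absent. All six alike: 80 mm high, 70-140 g, weighted black foot 42 mm across widening to 57 at height 49, then a straight band 68 mm across from height 50 to the rim; wall 3, floor 5, mouth 62 mm wide. Nested, its shoulder rests on the other's rim, 30 mm above that tub, 2 mm play. Origin: centre of underside; z up out of the mouth
- tub_e: empty white tub, mauve stain inside; may be absent. All six alike: 80 mm high, 70-140 g, weighted black foot 42 mm across widening to 57 at height 49, then a straight band 68 mm across from height 50 to the rim; wall 3, floor 5, mouth 62 mm wide. Nested, its shoulder rests on the other's rim, 30 mm above that tub, 2 mm play. Origin: centre of underside; z up out of the mouth
- tub_f: empty white tub, black stain inside; may be absent. All six alike: 80 mm high, 70-140 g, weighted black foot 42 mm across widening to 57 at height 49, then a straight band 68 mm across from height 50 to the rim; wall 3, floor 5, mouth 62 mm wide. Nested, its shoulder rests on the other's rim, 30 mm above that tub, 2 mm play. Origin: centre of underside; z up out of the mouth
- board: loose plywood ware board, 260 long (its x) x 150 wide (y) x 12 mm thick, 0.5 to 0.8 kg, flat on the table in front of the rack; red handle near its robot-side end (-x); its front edge, x = +130 mm, goes into the bay. Origin: centre of the underside; x points to the rack. Sliding it loaded takes some 5 to 15 N
- board_mark (a point): centre of the blue ring (68 mm across) on the board's upper face, 12 mm above the table, at board x = +10 mm, y = 0, where the first tub stands. Four upright steel rods, 8 mm thick, tops 132 mm above the table, guide the stack: at +-30.5 mm along board x and y from here (4 to 5 mm play round a tub). Fingers pass between them along board x or y
- board_grip (a point): grip point in the red handle of the board, at board x = -105 mm, y = 0, 60 mm above the table. The handle is an upright block 36 mm along board x, 24 mm along board y, its top 75 mm above the table; grip it across its 24 mm width
- rack: fixed low tile rack, two tiles on it: plywood deck 170 deep (x) x 270 wide (y), underside 30 and top 44 mm above the table (66 with the tiles, from 34 mm behind the front edge). Origin: on the table below the middle of the deck's front (robot-side) edge; x points straight into the bay. Guide rails 16 mm high, 174 mm apart, flare out from 50 to 95 mm before the deck
- bay_mouth (a point): same point as the rack's origin: mouth of the bay. Under the deck, out of sight, 24 to 62 mm behind this point, is the face of a sprung buffer 100 mm wide that the board's front edge meets: 18 mm of travel, 0.45 N per mm, then rigid. It springs back when let go, but friction under the board keeps it lightly pressed
- jar: bystander: closed amber glaze jar, 60 mm diameter, 75 mm high, standing among the tubs; origin at the centre of its underside
- brush: bystander: brush 180 mm long lying on the table along its x; origin near its middle, at its underside

How it is judged:
On the way, in this order (a step that is already met when the one before it is completed fails the run):
1. all the tubs present stand nested in one upright stack on the ring of the board (horizontal distance between each of tub_a, tub_b, tub_c, tub_d, tub_e, tub_f and board_mark below 0.014 m and angle between each of tub_a, tub_b, tub_c, tub_d, tub_e, tub_f's own z axis and vertical below 0.08 rad and (z of tub_a in the frame of board between 0.008 and 0.017 m or z of tub_a in the frame of board between 0.038 and 0.047 m or z of tub_a in the frame of board between 0.068 and 0.077 m or z of tub_a in the frame of board between 0.098 and 0.107 m or z of tub_a in the frame of board between 0.128 and 0.137 m or z of tub_a in the frame of board between 0.158 and 0.167 m) and linear speed of each of tub_a, tub_b, tub_c, tub_d, tub_e, tub_f below 0.04 m/s and (z of tub_b in the frame of board between 0.008 and 0.017 m or z of tub_b in the frame of board between 0.038 and 0.047 m or z of tub_b in the frame of board between 0.068 and 0.077 m or z of tub_b in the frame of board between 0.098 and 0.107 m or z of tub_b in the frame of board between 0.128 and 0.137 m or z of tub_b in the frame of board between 0.158 and 0.167 m) and (z of tub_c in the frame of board between 0.008 and 0.017 m or z of tub_c in the frame of board between 0.038 and 0.047 m or z of tub_c in the frame of board between 0.068 and 0.077 m or z of tub_c in the frame of board between 0.098 and 0.107 m or z of tub_c in the frame of board between 0.128 and 0.137 m or z of tub_c in the frame of board between 0.158 and 0.167 m) and (z of tub_d in the frame of board between 0.008 and 0.017 m or z of tub_d in the frame of board between 0.038 and 0.047 m or z of tub_d in the frame of board between 0.068 and 0.077 m or z of tub_d in the frame of board between 0.098 and 0.107 m or z of tub_d in the frame of board between 0.128 and 0.137 m or z of tub_d in the frame of board between 0.158 and 0.167 m) and (z of tub_e in the frame of board between 0.008 and 0.017 m or z of tub_e in the frame of board between 0.038 and 0.047 m or z of tub_e in the frame of board between 0.068 and 0.077 m or z of tub_e in the frame of board between 0.098 and 0.107 m or z of tub_e in the frame of board between 0.128 and 0.137 m or z of tub_e in the frame of board between 0.158 and 0.167 m) and (z of tub_f in the frame of board between 0.008 and 0.017 m or z of tub_f in the frame of board between 0.038 and 0.047 m or z of tub_f in the frame of board between 0.068 and 0.077 m or z of tub_f in the frame of board between 0.098 and 0.107 m or z of tub_f in the frame of board between 0.128 and 0.137 m or z of tub_f in the frame of board between 0.158 and 0.167 m)), for 0.2 s.
2. the board, straight in the bay, is pressed against the hidden buffer with more than 1.5 N (x of board in the frame of rack above -0.115 m and y of board in the frame of rack between -0.018 and 0.018 m and angle between the x axis of board and the x axis of rack, either way round below 0.12 rad and angle between board's own z axis and vertical below 0.05 rad and contact force between rack and board above 1.5 N), for 0.2 s.
At the end, for the whole second after the job is handed in: Board straight in the bay (within 18 mm of its middle, 0.12 rad), still pressing the buffer with over 0.4 N; all tubs present in one nested stack, upright (0.08 rad), each seated (to 4 mm), within 14 mm of the ring centre; at rest (all of step 1 and x of board in the frame of rack above -0.115 m and y of board in the frame of rack between -0.018 and 0.018 m and angle between the x axis of board and the x axis of rack, either way round below 0.12 rad and angle between board's own z axis and vertical below 0.05 rad and contact force between rack and board above 0.4 N and linear speed of board below 0.01 m/s); the robot touches nothing.
It fails at once if the buffer is rammed (over 20 N) (contact force between rack and board above 20 N).
It fails at once if the jar is moved more than 30 mm (distance of jar from where it was at the start of the episode above 0.03 m).
It fails at once if the brush is moved more than 30 mm (distance of brush from where it was at the start of the episode above 0.03 m).
Of tub_a, tub_b, tub_c, tub_d, tub_e, tub_f only 4 to 6 are there at a start; the rules pass over those that are not, and their reading is None.
At some moment in a run one of tub_a, tub_b, tub_c, tub_d, tub_e, tub_f may be knocked a few centimetres aside while the robot is not near it.
It also fails if it takes over 210 s, if anything falls off the work surface, if the arm or the gripper's body presses on something with over 40 N, if the wrist force passes 120 N, or if a joint passes its speed limit or range.

## Working session

There is one attempt and no reset: what is moved stays moved. The work goes in short steps, Python scripts to look and compute and a tool call to move; the robot and the scene stay as the last step left them, time stands still between calls to the robot, and variables do not carry over. Pictures are saved under pics/ and viewed, at most 14 in all, crops included, and the job is handed in when it is done.

Besides the shell and the picture viewer there is one more tool, called after "Emit:" as a command line: name --argument value ..., lists and objects as JSON in quotes. apply_moves: Moves the arm, as the interface text tells. Its arguments: {"type":"object","properties":{"targets":{"type":"array","items":{"type":"number"}},"newtons":{"type":"number"}},"required":["targets"]}

```bash
mkdir -p pics; cat > h.py <<'E'
import numpy as np, cv2
from cell import env
from scipy.spatial.transform import Rotation as Ro
def save(cam,fn):
    im=env.get_image(cam); cv2.imwrite('pics/'+fn,im['color'][:,:,::-1]); return im
def cal(im):
    f=210/np.tan(np.radians(im['vertical_fov'])/2)
    R=cv2.Rodrigues(np.array(im['rvec'],float))[0]; t=np.array(im['tvec'],float).ravel()
    return f,R,t
def ray(im,p,z):
    f,R,t=cal(im); d=R.T@np.array([(p[0]-im['cx'])/f,(p[1]-im['cy'])/f,1]); c=-R.T@t
    return (c+d*(z-c[2])/d[2])
def proj(im,P):
    f,R,t=cal(im); q=R@np.array(P)+t; return np.array([im['cx']+f*q[0]/q[2],im['cy']+f*q[1]/q[2]])
E
python3 - <<'E'
from h import *
np.set_printoptions(precision=3,suppress=True)
o=env.observe(); print(o)
for c in ['scene','side','wrist']:
    im=save(c,c+'0.png'); f,R,t=cal(im); print(c,f,-R.T@t,R[2],im['cx'],im['cy'])
    if c=='wrist': continue
    for l,z in [('tub_a',0),('board',0),('board_mark',.012),('board_grip',.06),('rack',0),('bay_mouth',0),('jar',0),('brush',0)]:
        for d in env.landmark_of(c,l):
            if d['p']>.2: print(c,l,round(d['p'],2),d['centre'],ray(im,d['centre'],z)[:2])
E
```

```text
{'time_s': 0.0, 'joint_positions': array([-0.108,  0.478,  0.022,  1.556, -0.011,  1.109, -0.083]), 'dq': array([-0.001,  0.   ,  0.001, -0.002, -0.   , -0.001,  0.002]), 'tau': array([ -0.001, -58.285,   1.534, -27.261,  -0.054,   0.017,   0.   ]), 'tool_pos': array([ 0.674, -0.   ,  0.222]), 'eef_rot': array([-3.14 ,  0.   ,  1.571]), 'ft_force': array([ 0.229, -0.85 , -0.532]), 'moment': array([ 0.026, -0.003,  0.05 ]), 'grasp_force': 0.0, 'grip_width': 0.9980854322428513}
scene 469.5669118894626 [ 1.185 -0.059  0.896] [-0.58   0.046 -0.813] 283.69008362237736 208.14871774446792
scene tub_a 0.92 [188.4, 218.5] [ 0.559 -0.23 ]
scene tub_a 0.92 [184.4, 174.3] [ 0.426 -0.246]
scene tub_a 0.88 [130.0, 194.9] [ 0.48  -0.372]
scene tub_a 0.77 [439.5, 221.2] [0.61  0.346]
scene tub_a 0.57 [393.4, 201.5] [0.547 0.252]
scene board 0.66 [304.8, 226.5] [0.601 0.035]
scene board 0.39 [303.3, 171.5] [0.438 0.048]
scene board_mark 0.63 [305.6, 225.0] [0.605 0.036]
scene board_grip 0.96 [303.7, 171.5] [0.489 0.042]
scene rack 0.78 [318.2, 300.0] [0.783 0.044]
scene rack 0.55 [117.0, 265.5] [ 0.6
[... 172 characters left out ...]
.6827613030322 213.76374369047454
side tub_a 0.69 [204.5, 350.8] [0.597 0.352]
side tub_a 0.68 [253.1, 315.2] [0.546 0.232]
side tub_a 0.68 [367.7, 198.4] [ 0.431 -0.25 ]
side tub_a 0.67 [322.1, 184.4] [ 0.568 -0.251]
side tub_a 0.61 [367.8, 166.5] [ 0.473 -0.39 ]
side board 0.82 [271.7, 248.2] [0.593 0.036]
side board_mark 0.73 [266.5, 243.2] [0.607 0.036]
side board_grip 0.61 [310.6, 251.4] [0.485 0.056]
side board_grip 0.55 [368.2, 170.8] [ 0.452 -0.293]
side rack 0.91 [204.9, 227.3] [0.78  0.044]
side jar 0.82 [302.5, 342.5] [0.422 0.249]
side brush 0.94 [304.1, 149.6] [ 0.679 -0.386]
wrist 293.80919276801626 [0.676 0.076 0.385] [-0.001 -0.275 -0.961] 278.8322993387283 203.96602788121703
```

View pics/scene0.png

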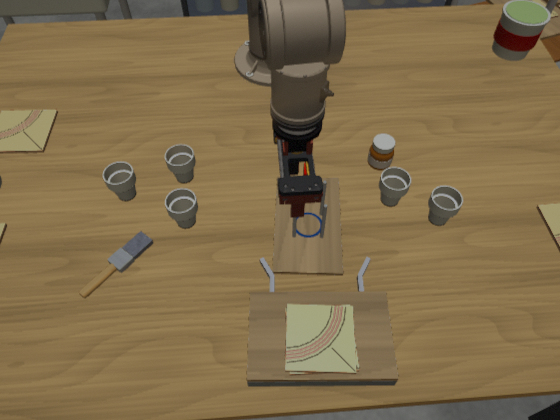

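View pics/side0.png

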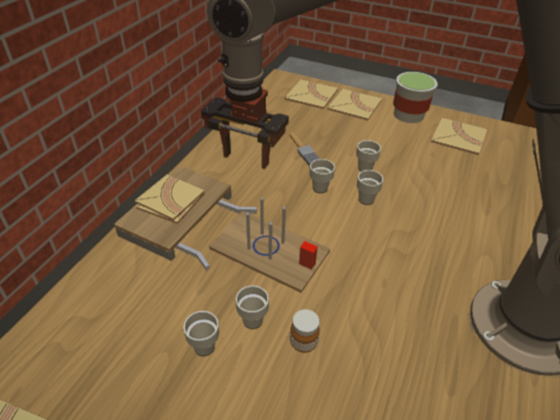

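Five tubs show: in the scene picture at (181,163), (120,182), (183,209), (394,188) and (444,207). The side view shows the same five. The jar is at (382,152), the brush at (117,265), the ring at (308,225), and the board is nearly aligned with the bay. Next I'll fit the positions in both views.

```bash
cat >> h.py <<'E'
from scipy.optimize import least_squares
np.set_printoptions(precision=4,suppress=True)
A=np.linspace(0,2*np.pi,48,endpoint=False)
def rings(rz): return np.vstack([np.c_[r*np.cos(A),r*np.sin(A),0*A+z] for r,z in rz])
TUB=rings([(.034,.08),(.034,.05),(.0285,.049),(.021,0)])
JAR=rings([(.030,.075),(.03,0)])
def hullc(im,P):
    q=np.array([proj(im,p) for p in P],np.float32); h=cv2.convexHull(q); m=cv2.moments(h)
    return np.array([m['m10'],m['m01']])/m['m00'],h
def maskc(m):
    c=max(cv2.findContours(m.astype(np.uint8),cv2.RETR_EXTERNAL,cv2.CHAIN_APPROX_NONE)[0],key=cv2.contourArea)
    h=cv2.convexHull(c); M=cv2.moments(h); return np.array([M['m10'],M['m01']])/max(M['m00'],1),cv2.contourArea(h)
def fit(obs,P,x0):
    # obs: list of (im, centroid); returns xy, residual px
    r=least_squares(lambda x:np.concatenate([hullc(im,P+np.r_[x,0])[0]-c for im,c in obs]),x0,diff_step=1e-3)
    return r.x,np.abs(r.fun).max()
def detect(cams=('scene','side'),label='tub_a',P=TUB):
    obs={}
    for c in cams:
        im=env.get_image(c); L=[]
        for d in env.silhouettes(c,label):
            if d['p']<.3 or d['mask'].sum()<60: continue
            cen,a=maskc(d['mask']); x,res=fit([(im,cen)],P,ray(im,cen,.045)[:2])
            ar=cv2.contourArea(hullc(im,P+np.r_[x,0])[1]); L.append((x,a/ar,d['p'],cen,im))
        obs[c]=L
    return obs
def tubs(cams=('scene','side')):
    o=detect(cams); used=[]
    for a in o[cams[0]]:
        m=[b for b in o[cams[1]] if np.hypot(*(a[0]-b[0]))<.03]
        if m:
            b=min(m,key=lambda b:np.hypot(*(a[0]-b[0])))
            x,res=fit([(a[4],a[3]),(b[4],b[3])],TUB,a[0]); print('both',x,'res %.1f'%res,'areas %.2f %.2f'%(a[1],b[1]),a[0],b[0]); used.append(id(b[4])*0+id(b[0]))
        else: print(cams[0],a[0],'area %.2f p %.2f'%(a[1],a[2]))
    for b in o[cams[1]]:
        if id(b[0]) not in used: print(cams[1],b[0],'area %.2f p %.2f'%(b[1],b[2]))
def where():
    o=env.observe(); print('t',o['time_s'],'tcp',o['tool_pos'],o['eef_rot'],'F',o['ft_force'],'w',round(o['grip_width'],3),'g',o['grasp_force'])
E
cat > b.py <<'E'
from h import *
tubs()
for a in detect(label='jar',P=JAR).values():
    for b in a: print('jar',b[0],b[1])
E
python3 b.py
```

```text
both [ 0.4341 -0.2447] res 0.5 areas 0.87 0.91 [ 0.4324 -0.2454] [ 0.4351 -0.2435]
both [0.5408 0.2439] res 0.7 areas 0.90 0.95 [0.5403 0.2424] [0.5411 0.2456]
scene [ 0.5658 -0.2347] area 0.96 p 0.65
both [0.6024 0.3437] res 0.7 areas 0.95 0.98 [0.6023 0.342 ] [0.6025 0.3451]
both [ 0.4795 -0.3799] res 0.8 areas 0.95 0.90 [ 0.4771 -0.3804] [ 0.4817 -0.3803]
jar [0.422  0.2405] 0.8910466160162693
jar [0.4223 0.2444] 0.8515114918613771
```

Emit:
apply_moves --targets '[24.4,-13.3,0,0,0,24.4,-13.3,0,0,0,24.4,-13.3,0,0,0,24.4,-13.3,0,0,0,24.4,-13.3,0,0,0,24.4,-13.3,0,0,0,24.4,-13.3,0,0,0,24.4,-13.3,5,0,0,24.4,-13.3,8,0,0,24.4,-13.3,8,0,0,24.4,-13.3,8,0,0]' --newtons 15

```text
time_s: 2.27
tool_pos: [0.5408, 0.2432, 0.1415]
eef_rot: [-3.138, 0.002, 1.571]
ft_force: [0.5, -0.6, 1.2]
grip_width: 0.999
grasp_force: 0.0
```

```bash
cat > c.py <<'E'
from h import *
where()
# board from colours
B=[];obs=[]
for c in ['scene','side']:
    im=env.get_image(c); hsv=cv2.cvtColor(im['color'],cv2.COLOR_RGB2HSV)
    H,S,V=[hsv[...,i].astype(int) for i in range(3)]
    for nm,msk,P,z in [('ring',(H>105)&(H<130)&(S>120)&(V>50),rings([(.034,.012)]),.012),('red',((H<6)|(H>174))&(S>180)&(V>80),np.array([[sx*.018,sy*.012,zz] for sx in(-1,1) for sy in(-1,1) for zz in(.012,.075)]),.045)]:
        yy,xx=np.nonzero(msk); g=np.c_[xx,yy].astype(float)
        p0=proj(im,[.605,.037,.012] if nm=='ring' else [.49,.045,.045]); g=g[np.hypot(*(g-p0).T)<28]
        if len(g)<10: print(c,nm,'few');continue
        h=cv2.convexHull(g.astype(np.float32)); M=cv2.moments(h); cen=np.array([M['m10'],M['m01']])/M['m00']
        x,r=fit([(im,cen)],P,ray(im,cen,z)[:2]); ar=cv2.contourArea(hullc(im,P+np.r_[x,0])[1]); print(c,nm,x,'area %.2f'%(M['m00']/ar),cen)
    for l,z in [('rack',0),('bay_mouth',0),('board_mark',.012)]:
        for d in env.landmark_of(c,l)[:1]: print(c,l,round(d['p'],2),ray(im,d['centre'],z)[:2])
im=env.get_image('wrist')
for d in env.silhouettes('wrist','tub_a'):
    if d['p']>.3:
        cen,a=maskc(d['mask']); x,r=fit([(im,cen)],TUB,ray(im,cen,.045)[:2]); print('wrist tub',x,a/cv2.contourArea(hullc(im,TUB+np.r_[x,0])[1]))
tubs()
E
python3 c.py
```

```text
t 2.2667 tcp [0.5408 0.2432 0.1415] [-3.1378  0.0022  1.5707] F [ 0.5338 -0.5584  1.2425] w 0.999 g 0.0
scene ring [0.6038 0.0421] area 0.83 [308.1088 224.5479]
scene red [0.4889 0.0534] area 0.67 [308.3888 175.6061]
scene rack 0.9 [0.7857 0.0395]
scene bay_mouth 0.69 [0.6106 0.339 ]
scene board_mark 0.69 [0.6117 0.0356]
side ring few
side red [0.4924 0.0532] area 0.73 [307.706  254.0631]
side rack 0.96 [0.7818 0.0444]
side bay_mouth 0.62 [0.7942 0.0438]
side board_mark 0.65 [0.6062 0.0446]
wrist tub [0.602 0.343] 0.9864711862308762
wrist tub [0.5407 0.2435] 0.9591522404920366
both [ 0.5665 -0.2358] res 0.8 areas 0.85 0.87 [ 0.5643 -0.2365] [ 0.5687 -0.2349]
both [ 0.4779 -0.3807] res 1.0 areas 0.97 0.89 [ 0.4748 -0.3813] [ 0.4811 -0.3819]
both [0.602 0.343] res 0.5 areas 0.91 0.99 [0.602  0.3418] [0.602 0.344]
both [ 0.4352 -0.2443] res 0.6 areas 0.97 0.95 [ 0.4335 -0.2453] [ 0.4361 -0.242 ]
both [0.5403 0.2434] res 0.7 areas 0.94 0.97 [0.5393 0.2419] [0.5409 0.2451]
```

Emit:
apply_moves --targets '[0,0,4,0,0,0,0,7,0,0,0,0,9.3,0,0,0,0,9.3,0,0.3,0,0,9.3,0,0.4,0,0,9.3,0,0.4,0,0,9.3,0,0.4,0,0,9.3,0,0.4,0,0,5.3,0,0.4,0,0,1.3,0,0.4,0,0,-2.7,0,0.4,0,0,-6.7,0,0.4]' --newtons 15

```text
time_s: 3.97
tool_pos: [0.5419, 0.2439, 0.2126]
eef_rot: [3.14, -0.001, 1.571]
ft_force: [1.0, -0.2, -1.7]
grip_width: 0.781
grasp_force: 15.0
```

Emit:
apply_moves --targets '[-20.1,6.3,-2,0,0.4,-20.1,6.3,-4,0,0.4,-20.1,6.3,-4,0,0.4,-20.1,6.3,-4,0,0.4,-20.1,6.3,-4,0,0.4,-20.1,6.3,-4,0,0.4,-20.1,6.3,-4,0,0.4,-20.1,6.3,-4,0,0.4]'

```text
time_s: 4.63
tool_pos: [0.6049, 0.0434, 0.2503]
eef_rot: [3.141, -0.001, 1.57]
ft_force: [-0.2, 0.3, -0.9]
grip_width: 0.781
grasp_force: 15.0
```

```bash
python3 - <<'E'
from h import *
where()
save('wrist','w1.png')
E
```

```text
t 4.6333 tcp [0.6049 0.0434 0.2503] [ 3.1407 -0.0009  1.5701] F [-0.1876  0.2686 -0.9022] w 0.781 g 15.00003784429282
```

View pics/w1.png

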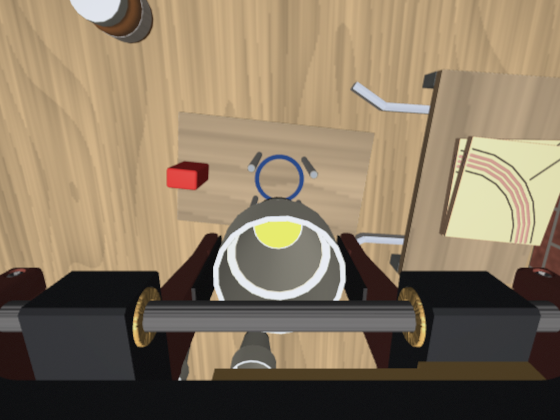

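The tub is in the grip (yellow stain). The ring is centred near (279,178), partly hidden. The board's far edge runs from (180,112) to (374,131), and the handle is at (187,176).

```bash
cat > d.py <<'E'
from h import *
im=env.get_image('wrist'); img=im['color']; hsv=cv2.cvtColor(img,cv2.COLOR_RGB2HSV); H,S,V=[hsv[...,i].astype(int) for i in range(3)]
m=(H>100)&(H<132)&(S>110); m[:120]=0; m[230:]=0; m[:,:240]=0; m[:,330:]=0
yy,xx=np.nonzero(m); pts=np.array([ray(im,(x,y),.012)[:2] for x,y in zip(xx,yy)])
r=least_squares(lambda q:np.hypot(*(pts-q[:2]).T)-q[2],[.605,.04,.033],loss='soft_l1',f_scale=.001); print('ring wrist',r.x,len(pts))
g=cv2.cvtColor(img,cv2.COLOR_RGB2GRAY)
def edge(c0,c1,r0,r1,axis,z):  # strongest gradient per column/row
    gg=cv2.GaussianBlur(g,(3,3),0).astype(float); P=[]
    for k in range(c0,c1,3):
        if axis==0: lo=int(np.interp(k,[c0,c1],[r0,r1]))-8; v=np.abs(np.diff(gg[lo:lo+16,k])); p=(k,lo+v.argmax()+.5)
        else: lo=int(np.interp(k,[c0,c1],[r0,r1]))-8; v=np.abs(np.diff(gg[k,lo:lo+16])); p=(lo+v.argmax()+.5,k)
        P.append(ray(im,p,z)[:2])
    P=np.array(P,np.float32); vx,vy,x0,y0=cv2.fitLine(P,cv2.DIST_HUBER,0,.001,.001).ravel(); res=(P-[x0,y0])@[-vy,vx]
    print('ang',np.degrees(np.arctan2(vy,vx)),'pt',x0,y0,'med res',np.median(abs(res)))
edge(185,368,112.5,130.5,0,.012)
edge(134,205,373,367,1,.012)   # board front edge
edge(110,190,428,420,1,.030)   # rack deck lower front? 
where()
E
python3 d.py
```

```text
ring wrist [0.6061 0.0407 0.031 ] 377
ang -6.0270944 pt 0.583712 0.12009665 med res 0.00036854856
ang 86.79263 pt 0.7290114 0.04902772 med res 0.00064909307
ang 85.84107 pt 0.7892569 0.07634717 med res 0.0006246958
t 4.7333 tcp [0.6044 0.0454 0.2497] [-3.1412 -0.0012  1.5737] F [-0.1251  0.5814 -0.7944] w 0.773 g 14.999948437325656
```

Emit:
apply_moves --targets '[0,0,0,6,0.4,0,0,2,6,0.4,0,0,2,6,0.4,0,0,2,6,0.4,0,0,2,6,0.4]'

```text
time_s: 5.15
tool_pos: [0.6048, 0.0443, 0.2299]
eef_rot: [-3.141, -0.0, 1.468]
ft_force: [0.5, 0.0, -1.1]
grip_width: 0.776
grasp_force: 15.0
```

```bash
python3 - <<'E'
from h import *
where()
for c in ('side','scene'):
    im=save(c,c+'1.png')
    for d in env.silhouettes(c,'tub_a'):
        print(c,d['p'],d['centre'])
E
```

```text
t 5.15 tcp [0.6048 0.0443 0.2299] [-3.1412 -0.0002  1.4684] F [ 0.4866  0.0295 -1.1399] w 0.776 g 14.999814536422491
side 0.92 [368.6, 154.9]
side 0.9 [368.8, 186.3]
side 0.85 [206.9, 333.0]
side 0.58 [263.7, 175.9]
side 0.56 [321.0, 175.2]
scene 0.82 [310.3, 173.9]
scene 0.79 [179.0, 162.0]
scene 0.77 [119.5, 181.1]
scene 0.69 [185.0, 203.7]
scene 0.65 [440.8, 204.4]
```

Emit:
apply_moves --targets '[-0.3,0.15,3,0,0.4,-0.3,0.15,6,0,0.4,-0.3,0.15,8,0,0.4,-0.3,0.15,10,0,0.4,-0.3,0.15,12,0,0.4,-0.3,0.15,13,0,0.4,-0.3,0.15,13,0,0.4]'

```text
time_s: 5.93
tool_pos: [0.6048, 0.0397, 0.0977]
eef_rot: [-3.138, 0.001, 1.466]
ft_force: [-0.4, -0.3, -0.8]
grip_width: 0.775
grasp_force: 15.0
```

```bash
python3 - <<'E'
from h import *
where()
im=save('side','s2.png'); f=cv2.imread('pics/s2.png'); a=cv2.resize(f[130:290,180:390],None,fx=1.9,fy=1.9,interpolation=3)
im=save('scene','s3.png'); g=cv2.imread('pics/s3.png'); b=cv2.resize(g[130:290,200:410],None,fx=1.9,fy=1.9,interpolation=3)
cv2.imwrite('pics/ab.png',np.hstack([a,b]))
E
```

```text
t 5.9333 tcp [0.6048 0.0397 0.0977] [-3.1379  0.001   1.4662] F [-0.4243 -0.3297 -0.8012] w 0.775 g 14.999871868640184
```

View pics/ab.png

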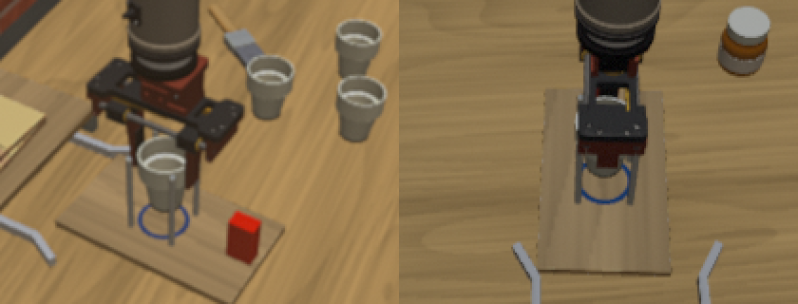

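The tub's foot is between the four rods and over the ring (ring at (163,219) in the left crop), with no contact force. Lowering and releasing.

Emit:
apply_moves --targets '[0.1,0.1,1.5,0,0.4,0.1,0.1,2.5,0,0.4,0.1,0.1,3.2,0,0.4,0.1,0.1,3.6,0,0.4,0.1,0.1,3.7,0,0.4,0.1,0.1,3.7,0,0.4]'

```text
time_s: 6.53
tool_pos: [0.6073, 0.0409, 0.0631]
eef_rot: [-3.142, -0.0, 1.466]
ft_force: [-0.7, 0.1, -1.3]
grip_width: 0.775
grasp_force: 15.0
```

Emit:
apply_moves --targets '[0,0,0,0,0,0,0,0,0,0,0,0,0,0,0,0,0,0,0,0,0,0,-3,0,0,0,0,-6,0,0,0,0,-10,0,0,0,0,-14,0,0,0,0,-14,0,0]'

```text
time_s: 7.28
tool_pos: [0.612, 0.0411, 0.2112]
eef_rot: [3.128, -0.004, 1.465]
ft_force: [1.2, -0.0, 0.6]
grip_width: 0.998
grasp_force: 0.0
```

```bash
cat > e.py <<'E'
from h import *
import sys
where()
B=TUB+np.r_[0,0,.012]
for c in ['side','scene']:
    im=env.get_image(c); print(c,[ (d['p'],d['centre']) for d in env.silhouettes(c,'tub_a') if np.hypot(*(np.array(d['centre'])-proj(im,[.606,.0413,.06])))<40], proj(im,[.606,.0413,.052]))
tubs()
save('wrist',sys.argv[1])
E
python3 e.py w2.png
```

```text
t 7.2833 tcp [0.612  0.0411 0.2112] [ 3.1285 -0.0036  1.4655] F [ 1.211  -0.0398  0.5835] w 0.998 g 0.0
side [(0.84, [262.6, 225.0])] [266.0919 233.4256]
scene [(0.92, [311.3, 210.2])] [308.6532 215.0405]
both [0.6018 0.3435] res 0.8 areas 0.94 0.96 [0.6012 0.3418] [0.6022 0.345 ]
both [ 0.4335 -0.2449] res 0.5 areas 0.96 0.89 [ 0.432  -0.2457] [ 0.4343 -0.2432]
both [ 0.4784 -0.38  ] res 0.8 areas 0.99 0.83 [ 0.4759 -0.3806] [ 0.4807 -0.3801]
both [0.605  0.0377] res 3.8 areas 0.94 0.97 [0.5965 0.0415] [0.6144 0.0278]
both [ 0.567  -0.2347] res 0.5 areas 0.97 0.95 [ 0.5656 -0.2352] [ 0.5681 -0.2336]
```

View pics/w2.png

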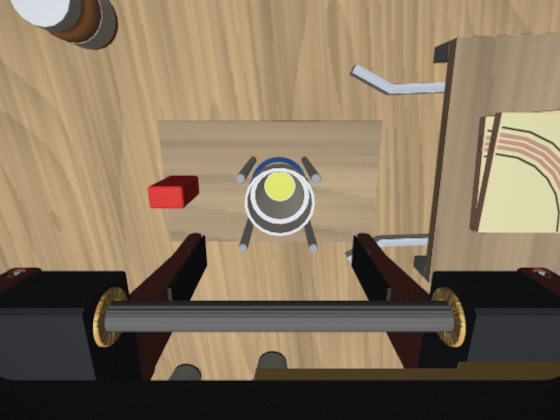

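The yellow tub stands upright on the ring between the rods, with its mouth at (280,200), and the gripper is square to the board. On to the next tub.

Emit:
apply_moves --targets '[30,-3.6,0,0,0,30,-3.6,0,0,0,30,-3.6,0,0,0,30,-3.6,0,0,0,30,-3.6,0,0,0,30,-3.6,0,0,0,30,-3.6,2,0,0,30,-3.6,6,0,0,30,-3.6,6,0,0,30,-3.6,6,0,0]'

```text
time_s: 8.57
tool_pos: [0.6003, 0.3424, 0.1387]
eef_rot: [-3.136, 0.005, 1.468]
ft_force: [0.6, -1.1, -0.1]
grip_width: 0.999
grasp_force: 0.0
```

```bash
cat >> h.py <<'E'
def to(x,y,z=None):
    o=env.observe(); t=o['tool_pos']; R=Ro.from_euler('xyz',o['eef_rot']).as_matrix(); d=np.array([x,y,t[2] if z is None else z])-t
    yaw=o['eef_rot'][2]; ax=np.array([np.cos(yaw),np.sin(yaw)]); ay=np.array([np.sin(yaw),-np.cos(yaw)])
    print('shift cm tx %.2f ty %.2f tz %.2f'%(100*d[:2]@ax,100*d[:2]@ay,-100*d[2]))
def stack(n,x0=(.606,.0413)):
    # fit n nested tubs on the board, z from .012
    S=np.vstack([TUB+np.r_[0,0,.012+.03*k] for k in range(n)]); obs=[]
    for c in ('scene','side'):
        im=env.get_image(c); 
        for d in env.silhouettes(c,'tub_a'):
            cen,a=maskc(d['mask']); x,r=fit([(im,cen)],S,np.array(x0)); rr=a/cv2.contourArea(hullc(im,S+np.r_[x,0])[1])
            if np.hypot(*(x-x0))<.05: print('stack',c,x,'area %.2f'%rr,d['p'])
def wtub(x0,z=0):
    im=env.get_image('wrist'); P=TUB+np.r_[0,0,z]
    for d in env.silhouettes('wrist','tub_a'):
        if d['p']>.2:
            cen,a=maskc(d['mask']); x,r=fit([(im,cen)],P,np.array(x0)); print('wrist tub',x,'area %.2f'%(a/cv2.contourArea(hullc(im,P+np.r_[x,0])[1])))
E
python3 - <<'E'
from h import *
where(); stack(1); wtub((.602,.343)); tubs(); to(.602,.343,.048)
E
```

```text
t 8.5667 tcp [0.6003 0.3424 0.1387] [-3.1359  0.0048  1.4682] F [ 0.5674 -1.1159 -0.1149] w 0.999 g 0.0
stack scene [0.6056 0.0397] area 0.88 0.58
stack side [0.609  0.0404] area 0.92 0.82
wrist tub [0.6019 0.3433] area 0.97
both [ 0.4352 -0.2442] res 0.6 areas 0.95 1.02 [ 0.4334 -0.2447] [ 0.4363 -0.2432]
both [0.6022 0.3432] res 1.0 areas 0.92 0.93 [0.6018 0.3411] [0.6026 0.3451]
both [0.6056 0.0387] res 3.4 areas 0.92 0.95 [0.5977 0.042 ] [0.6144 0.03  ]
both [ 0.5672 -0.2347] res 0.5 areas 0.96 0.94 [ 0.5661 -0.2352] [ 0.5682 -0.2338]
both [ 0.4787 -0.3815] res 0.8 areas 1.01 0.81 [ 0.4764 -0.3818] [ 0.4811 -0.3825]
shift cm tx 0.03 ty -0.13 tz 9.55
```

Emit:
apply_moves --targets '[0,-0.1,4,0,0,0,-0.1,7,0,0,0,-0.1,9.5,0,0,0,-0.1,9.5,0,0.3,0,-0.1,9.5,0,0.4,0,-0.1,9.5,0,0.4,0,-0.1,9.5,0,0.4,0,-0.1,9.5,0,0.4,0,-0.1,5.3,0,0.4,0,-0.1,1.3,0,0.4,0,-0.1,-2.7,0,0.4,0,-0.1,-6.7,0,0.4]'

```text
time_s: 10.07
tool_pos: [0.6019, 0.3429, 0.2128]
eef_rot: [3.14, -0.001, 1.466]
ft_force: [0.6, 0.2, -0.8]
grip_width: 0.766
grasp_force: 15.0
```

```bash
python3 - <<'E'
from h import *
where(); to(.6065,.041,.25)
E
```

```text
t 10.0667 tcp [0.6019 0.3429 0.2128] [ 3.1405 -0.0009  1.466 ] F [ 0.6458  0.1874 -0.7899] w 0.766 g 15.00014882069081
shift cm tx -29.98 ty 3.62 tz -3.72
```

Emit:
apply_moves --targets '[-30,3.6,-1,0,0.4,-30,3.6,-1,0,0.4,-30,3.6,-1,0,0.4,-30,3.6,-1,0,0.4,-30,3.6,-1,0,0.4,-30,3.6,-1,0,0.4,-30,3.6,-1,0,0.4,-30,3.6,-1,0,0.4,-30,3.6,-1,0,0.4,-30,3.6,-1,0,0.4,-30,3.6,-1,0,0.4]'

```text
time_s: 10.98
tool_pos: [0.6064, 0.0429, 0.2202]
eef_rot: [3.141, -0.001, 1.468]
ft_force: [-0.5, 0.4, -1.3]
grip_width: 0.762
grasp_force: 15.0
```

```bash
python3 - <<'E'
from h import *
where(); to(.6065,.041,.09)
E
```

```text
t 10.9833 tcp [0.6064 0.0429 0.2202] [ 3.1408 -0.0015  1.4682] F [-0.5013  0.4221 -1.272 ] w 0.762 g 14.999941578134894
shift cm tx -0.19 ty 0.03 tz 13.02
```

Emit:
apply_moves --targets '[-0.1,0,3,0,0.4,-0.1,0,6,0,0.4,-0.1,0,8,0,0.4,-0.1,0,9.5,0,0.4,-0.1,0,10.5,0,0.4,-0.1,0,11.3,0,0.4,-0.1,0,12,0,0.4,-0.1,0,12.5,0,0.4,-0.1,0,12.8,0,0.4,-0.1,0,13,0,0.4,-0.1,0,13,0,0.4]'

```text
time_s: 11.9
tool_pos: [0.6073, 0.0404, 0.0918]
eef_rot: [3.139, -0.001, 1.466]
ft_force: [-3.4, 0.8, 9.5]
grip_width: 0.757
grasp_force: 16.8
```

Emit:
apply_moves --targets '[0,0,0,0,0,0,0,0,0,0,0,0,0,0,0,0,0,0,0,0,0,0,-3,0,0,0,0,-6,0,0,0,0,-10,0,0,0,0,-13,0,0,0,0,-13,0,0,0,0,-13,0,0]'

```text
time_s: 12.73
tool_pos: [0.6073, 0.0399, 0.2216]
eef_rot: [3.138, -0.001, 1.466]
ft_force: [0.3, -0.3, -0.4]
grip_width: 1.0
grasp_force: 0.0
```

```bash
cat > e.py <<'E'
from h import *
import sys
n=int(sys.argv[1]); where(); stack(n); wtub((.606,.041),.012+.03*(n-1)); tubs()
a=cv2.resize(save('side','t.png')['color'][130:290,180:390],None,fx=1.9,fy=1.9,interpolation=3)
b=cv2.resize(save('wrist','t.png')['color'],(399,304))
cv2.imwrite('pics/st%d.png'%n,np.hstack([a,b])[:,:,::-1])
E
python3 e.py 2
```

```text
t 12.7333 tcp [0.6073 0.0399 0.2216] [ 3.1377 -0.0011  1.4659] F [ 0.3494 -0.2517 -0.3928] w 1.0 g 0.0
stack scene [0.5881 0.0426] area 0.65 0.89
stack side [0.5918 0.0756] area 0.44 0.89
stack side [0.62   0.0162] area 0.56 0.61
wrist tub [ 0.4758 -0.1569] area 0.17
wrist tub [0.6055 0.0407] area 0.98
wrist tub [ 0.5741 -0.1529] area 0.23
wrist tub [0.6151 0.0746] area 0.05
both [ 0.4791 -0.3804] res 0.8 areas 0.96 0.92 [ 0.4767 -0.3805] [ 0.4817 -0.3826]
scene [0.5679 0.0465] area 0.90 p 0.86
both [ 0.5672 -0.2349] res 0.5 areas 0.94 0.95 [ 0.5659 -0.2354] [ 0.5684 -0.2339]
both [ 0.4345 -0.2442] res 0.3 areas 0.95 0.99 [ 0.4335 -0.2449] [ 0.435  -0.2424]
side [0.6111 0.0615] area 0.30 p 0.68
side [ 0.6318 -0.0103] area 0.81 p 0.66
```

View pics/st2.png

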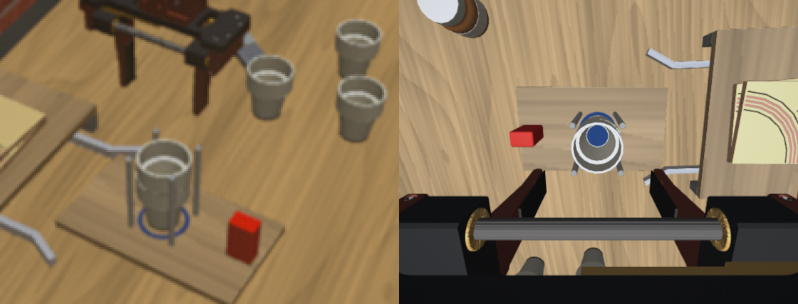

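The blue-stain tub is nested on the yellow one, upright between the rods (mouth at (597,147) in the right half). Next, the tub at (0.567, -0.235).

Emit:
apply_moves --targets '[-27.8,-1.1,0,0,0,-27.8,-1.1,0,0,0,-27.8,-1.1,0,0,0,-27.8,-1.1,0,0,0,-27.8,-1.1,0,0,0,-27.8,-1.1,0,0,0,-27.8,-1.1,3,0,0,-27.8,-1.1,7,0,0,-27.8,-1.1,7,0,0,-27.8,-1.1,7,0,0,-27.8,-1.1,7,0,0]'

```text
time_s: 14.25
tool_pos: [0.5674, -0.2341, 0.151]
eef_rot: [3.14, -0.001, 1.468]
ft_force: [0.9, 0.8, 0.5]
grip_width: 0.997
grasp_force: 0.0
```

```bash
python3 - <<'E'
from h import *
where(); wtub((.567,-.235)); tubs(); to(.5672,-.2349,.048)
E
```

```text
t 14.25 tcp [ 0.5674 -0.2341  0.151 ] [ 3.1404 -0.0006  1.4682] F [0.9401 0.759  0.4717] w 0.997 g 0.0
wrist tub [ 0.5671 -0.2347] area 0.96
wrist tub [ 0.474  -0.3889] area 0.62
wrist tub [ 0.4341 -0.2441] area 0.97
both [ 0.568  -0.2342] res 0.5 areas 0.89 0.89 [ 0.5667 -0.2344] [ 0.5694 -0.2347]
both [ 0.4792 -0.3798] res 0.9 areas 0.93 0.94 [ 0.4766 -0.3801] [ 0.4819 -0.3814]
both [0.5723 0.0562] res 4.6 areas 0.91 6.32 [0.5659 0.0467] [0.5747 0.0739]
both [ 0.4363 -0.2346] res 1.5 areas 0.55 0.85 [ 0.4408 -0.2315] [ 0.4343 -0.2424]
both [0.6213 0.0438] res 5.2 areas 0.39 0.31 [0.6274 0.0373] [0.6127 0.0592]
side [ 0.6319 -0.0108] area 0.80 p 0.80
shift cm tx 0.01 ty 0.01 tz 10.30
```

Emit:
apply_moves --targets '[0,0,4,0,0,0,0,8,0,0,0,0,10.3,0,0,0,0,10.3,0,0.3,0,0,10.3,0,0.4,0,0,10.3,0,0.4,0,0,10.3,0,0.4,0,0,10.3,0,0.4,0,0,6.3,0,0.4,0,0,2.3,0,0.4,0,0,-1.8,0,0.4,0,0,-5.8,0,0.4]'

```text
time_s: 15.55
tool_pos: [0.5662, -0.2356, 0.2109]
eef_rot: [3.14, 0.0, 1.466]
ft_force: [1.0, -0.2, -1.2]
grip_width: 0.772
grasp_force: 15.0
```

```bash
python3 - <<'E'
from h import *
where(); to(.606,.0407,.24)
E
```

```text
t 15.55 tcp [ 0.5662 -0.2356  0.2109] [3.1399 0.0003 1.4658] F [ 1.0473 -0.2004 -1.2326] w 0.772 g 14.999994565732777
shift cm tx 27.89 ty 1.07 tz -2.91
```

Emit:
apply_moves --targets '[27.8,1.1,-3,0,0.4,27.8,1.1,-3,0,0.4,27.8,1.1,-3,0,0.4,27.8,1.1,-3,0,0.4,27.8,1.1,-3,0,0.4,27.8,1.1,-3,0,0.4,27.8,1.1,-3,0,0.4,27.8,1.1,-3,0,0.4,27.8,1.1,-3,0,0.4,27.8,1.1,-3,0,0.4,27.8,1.1,-3,0,0.4]'

```text
time_s: 16.47
tool_pos: [0.6061, 0.0377, 0.2381]
eef_rot: [3.141, 0.001, 1.463]
ft_force: [0.1, -0.3, 0.3]
grip_width: 0.773
grasp_force: 15.0
```

```bash
python3 - <<'E'
from h import *
where(); to(.606,.0407,.12)
E
```

```text
t 16.4667 tcp [0.6061 0.0377 0.2381] [3.141  0.0008 1.4633] F [ 0.1298 -0.3135  0.2938] w 0.773 g 14.999740852508694
shift cm tx 0.29 ty -0.04 tz 11.81
```

Emit:
apply_moves --targets '[0.1,0,3,0,0.4,0.1,0,5.5,0,0.4,0.1,0,7.5,0,0.4,0.1,0,9,0,0.4,0.1,0,10,0,0.4,0.1,0,10.7,0,0.4,0.1,0,11.2,0,0.4,0.1,0,11.6,0,0.4,0.1,0,11.9,0,0.4,0.1,0,11.9,0,0.4]'

```text
time_s: 17.3
tool_pos: [0.6073, 0.0408, 0.1204]
eef_rot: [3.139, -0.001, 1.466]
ft_force: [-1.0, -0.8, 5.1]
grip_width: 0.773
grasp_force: 15.0
```

Emit:
apply_moves --targets '[0,0,0,0,0,0,0,0,0,0,0,0,0,0,0,0,0,0,0,0,0,0,-3,0,0,0,0,-6,0,0,0,0,-9,0,0,0,0,-10,0,0,0,0,-10,0,0,0,0,-10,0,0]'

```text
time_s: 18.13
tool_pos: [0.6061, 0.0409, 0.2182]
eef_rot: [3.141, -0.0, 1.466]
ft_force: [-0.9, 0.2, 0.1]
grip_width: 1.0
grasp_force: 0.0
```

```bash
python3 - <<'E'
from h import *
where(); wtub((.606,.041),.072); tubs(); to(.4345,-.2443,.15)
E
```

```text
t 18.1333 tcp [0.6061 0.0409 0.2182] [ 3.1415 -0.0001  1.4662] F [-0.8768  0.1814  0.0646] w 1.0 g 0.0
wrist tub [ 0.4909 -0.1256] area 0.12
wrist tub [0.6119 0.0785] area 0.07
wrist tub [0.6056 0.078 ] area 0.04
wrist tub [0.6069 0.0421] area 0.96
scene [0.5447 0.0515] area 0.92 p 0.97
both [0.6275 0.0323] res 2.7 areas 0.35 0.18 [0.6275 0.0365] [0.6293 0.0227]
both [ 0.4345 -0.2443] res 0.4 areas 0.94 0.89 [ 0.4332 -0.245 ] [ 0.4351 -0.2423]
both [ 0.4786 -0.3804] res 0.6 areas 0.94 0.79 [ 0.4768 -0.3807] [ 0.4804 -0.3813]
both [0.6059 0.0486] res 4.3 areas 0.19 0.29 [0.5976 0.0419] [0.6112 0.0611]
side [ 0.6494 -0.042 ] area 0.84 p 0.70
shift cm tx -30.14 ty -14.04 tz 6.73
```

Emit:
apply_moves --targets '[-30.1,-14,0,0,0,-30.1,-14,0,0,0,-30.1,-14,0,0,0,-30.1,-14,0,0,0,-30.1,-14,0,0,0,-30.1,-14,0,0,0,-30.1,-14,0,0,0,-30.1,-14,3,0,0,-30.1,-14,7,0,0,-30.1,-14,7,0,0,-30.1,-14,7,0,0,-30.1,-14,7,0,0]'

```text
time_s: 19.43
tool_pos: [0.4366, -0.2428, 0.1493]
eef_rot: [-3.141, -0.001, 1.468]
ft_force: [-0.2, 0.3, 0.3]
grip_width: 0.999
grasp_force: 0.0
```

```bash
python3 - <<'E'
from h import *
where(); wtub((.4345,-.2443)); tubs(); to(.4345,-.2443,.048)
E
```

```text
t 19.4333 tcp [ 0.4366 -0.2428  0.1493] [-3.1414 -0.0006  1.4678] F [-0.2444  0.3317  0.3454] w 0.999 g 0.0
wrist tub [ 0.434  -0.2444] area 0.98
wrist tub [ 0.48   -0.4012] area 0.45
both [0.6197 0.0449] res 5.9 areas 0.36 0.31 [0.6266 0.0374] [0.61   0.0624]
both [ 0.4342 -0.2445] res 0.3 areas 0.92 1.01 [ 0.4334 -0.2448] [ 0.4347 -0.244 ]
both [ 0.4784 -0.3796] res 0.6 areas 0.93 0.90 [ 0.4767 -0.3801] [ 0.4801 -0.3797]
scene [0.5434 0.0518] area 0.99 p 0.59
both [0.6053 0.0488] res 4.3 areas 0.18 0.31 [0.5973 0.0416] [0.61   0.0624]
side [ 0.6491 -0.0408] area 0.86 p 0.62
shift cm tx -0.11 ty -0.21 tz 10.17
```

Emit:
apply_moves --targets '[-0.1,-0.2,4,0,0,-0.1,-0.2,8,0,0,-0.1,-0.2,10.2,0,0,-0.1,-0.2,10.2,0,0.3,-0.1,-0.2,10.2,0,0.4,-0.1,-0.2,10.2,0,0.4,-0.1,-0.2,10.2,0,0.4,-0.1,-0.2,10.2,0,0.4,-0.1,-0.2,6.3,0,0.4,-0.1,-0.2,2.3,0,0.4,-0.1,-0.2,-1.8,0,0.4,-0.1,-0.2,-5.8,0,0.4]'

```text
time_s: 20.73
tool_pos: [0.4332, -0.2447, 0.2096]
eef_rot: [3.14, 0.0, 1.466]
ft_force: [0.4, -0.6, -0.9]
grip_width: 0.78
grasp_force: 15.0
```

```bash
python3 - <<'E'
from h import *
where(); to(.606,.041,.27)
E
```

```text
t 20.7333 tcp [ 0.4332 -0.2447  0.2096] [3.1403 0.0003 1.4658] F [ 0.4471 -0.5619 -0.9111] w 0.78 g 14.999887039884925
shift cm tx 30.22 ty 14.19 tz -6.04
```

Emit:
apply_moves --targets '[30.2,14.2,-6,0,0.4,30.2,14.2,-6,0,0.4,30.2,14.2,-6,0,0.4,30.2,14.2,-6,0,0.4,30.2,14.2,-6,0,0.4,30.2,14.2,-6,0,0.4,30.2,14.2,-6,0,0.4,30.2,14.2,-6,0,0.4,30.2,14.2,-6,0,0.4,30.2,14.2,-6,0,0.4,30.2,14.2,-6,0,0.4,30.2,14.2,-6,0,0.4]'

```text
time_s: 21.73
tool_pos: [0.6055, 0.0387, 0.2668]
eef_rot: [-3.141, 0.001, 1.464]
ft_force: [-0.2, -0.0, -0.9]
grip_width: 0.775
grasp_force: 15.0
```

```bash
python3 - <<'E'
from h import *
where(); to(.606,.041,.15)
E
```

```text
t 21.7333 tcp [0.6055 0.0387 0.2668] [-3.1414  0.0011  1.4636] F [-0.2187 -0.0438 -0.8544] w 0.775 g 14.999783146195114
shift cm tx 0.23 ty 0.02 tz 11.68
```

Emit:
apply_moves --targets '[0.1,0,3,0,0.4,0.1,0,5.5,0,0.4,0.1,0,7.5,0,0.4,0.1,0,9,0,0.4,0.1,0,10,0,0.4,0.1,0,10.7,0,0.4,0.1,0,11.2,0,0.4,0.1,0,11.6,0,0.4,0.1,0,11.9,0,0.4,0.1,0,11.9,0,0.4]'

```text
time_s: 22.57
tool_pos: [0.6078, 0.0418, 0.1499]
eef_rot: [3.138, -0.001, 1.465]
ft_force: [-2.4, -0.9, 7.9]
grip_width: 0.778
grasp_force: 15.0
```

Emit:
apply_moves --targets '[0,0,0,0,0,0,0,0,0,0,0,0,0,0,0,0,0,0,0,0,0,0,-3,0,0,0,0,-6,0,0,0,0,-9,0,0,0,0,-9,0,0,0,0,-9,0,0]'

```text
time_s: 23.32
tool_pos: [0.6076, 0.042, 0.2396]
eef_rot: [3.138, -0.001, 1.466]
ft_force: [-0.0, 0.8, -0.6]
grip_width: 0.999
grasp_force: 0.0
```

```bash
python3 - <<'E'
from h import *
where(); wtub((.606,.041),.102); tubs(); to(.4785,-.3800,.15)
E
```

```text
t 23.3167 tcp [0.6076 0.042  0.2396] [ 3.1377 -0.0011  1.466 ] F [-0.0122  0.7714 -0.5854] w 0.999 g 0.0
wrist tub [0.607  0.0418] area 0.99
wrist tub [0.6022 0.0764] area 3.56
wrist tub [0.6116 0.0766] area 0.08
wrist tub [0.6041 0.0831] area 0.01
scene [0.5201 0.0551] area 0.96 p 0.76
both [ 0.4778 -0.3803] res 0.6 areas 0.99 0.86 [ 0.4758 -0.3811] [ 0.4792 -0.3786]
scene [0.567 0.047] area 0.40 p 0.65
both [0.6058 0.0504] res 3.9 areas 0.18 0.28 [0.5978 0.0449] [0.6112 0.0603]
both [0.6279 0.0331] res 3.1 areas 0.34 0.16 [0.6266 0.0375] [0.6312 0.0226]
side [ 0.638  -0.0189] area 0.42 p 0.70
side [ 0.665  -0.0754] area 0.94 p 0.63
shift cm tx -43.28 ty -8.24 tz 8.63
```

Emit:
apply_moves --targets '[-43.3,-8.2,0,0,0,-43.3,-8.2,0,0,0,-43.3,-8.2,0,0,0,-43.3,-8.2,0,0,0,-43.3,-8.2,0,0,0,-43.3,-8.2,0,0,0,-43.3,-8.2,0,0,0,-43.3,-8.2,4,0,0,-43.3,-8.2,8.6,0,0,-43.3,-8.2,8.6,0,0,-43.3,-8.2,8.6,0,0,-43.3,-8.2,8.6,0,0]'

```text
time_s: 24.62
tool_pos: [0.4736, -0.3854, 0.1472]
eef_rot: [-3.134, 0.001, 1.458]
ft_force: [-1.4, 0.7, -0.4]
grip_width: 1.002
grasp_force: 0.0
```

Emit:
apply_moves --targets '[0,0,0,0,0,0,0,0,0,0]'

```text
time_s: 24.78
tool_pos: [0.4796, -0.3796, 0.1511]
eef_rot: [-3.141, -0.001, 1.466]
ft_force: [0.1, 0.3, 1.0]
grip_width: 0.998
grasp_force: 0.0
```

```bash
python3 - <<'E'
from h import *
where(); wtub((.4785,-.38)); tubs(); to(.4785,-.3800,.048)
E
```

```text
t 24.7833 tcp [ 0.4796 -0.3796  0.1511] [-3.1406 -0.0011  1.4656] F [0.1047 0.2856 1.0299] w 0.998 g 0.0
wrist tub [ 0.4785 -0.3798] area 0.98
both [0.6277 0.0335] res 3.4 areas 0.35 0.17 [0.6263 0.0382] [0.6313 0.0222]
both [ 0.478  -0.3791] res 0.6 areas 0.99 0.96 [ 0.4763 -0.38  ] [ 0.4792 -0.3772]
scene [0.5667 0.0482] area 0.42 p 0.67
both [0.6345 0.0304] res 2.7 areas 6.08 0.17 [0.6393 0.0345] [0.6313 0.0222]
scene [0.5964 0.0427] area 0.22 p 0.60
side [ 0.6649 -0.0743] area 0.92 p 0.82
shift cm tx -0.11 ty -0.21 tz 10.45
```

Emit:
apply_moves --targets '[0,-0.1,4,0,0,0,-0.1,8,0,0,0,-0.1,10.3,0,0,0,-0.1,10.3,0,0.3,0,-0.1,10.3,0,0.4,0,-0.1,10.3,0,0.4,0,-0.1,10.3,0,0.4,0,-0.1,10.3,0,0.4,0,-0.1,6.3,0,0.4,0,-0.1,2.3,0,0.4,0,-0.1,-1.8,0,0.4,0,-0.1,-5.8,0,0.4]'

```text
time_s: 26.08
tool_pos: [0.4784, -0.3801, 0.2127]
eef_rot: [3.14, 0.001, 1.466]
ft_force: [0.8, -0.5, -1.1]
grip_width: 0.762
grasp_force: 15.0
```

```bash
python3 - <<'E'
from h import *
where(); to(.6065,.041,.29); save('scene','sc5.png')
E
```

```text
t 26.0833 tcp [ 0.4784 -0.3801  0.2127] [3.1402 0.0006 1.4658] F [ 0.8482 -0.5315 -1.0833] w 0.762 g 15.00009931268778
shift cm tx 43.22 ty 8.32 tz -7.73
```

View pics/sc5.png

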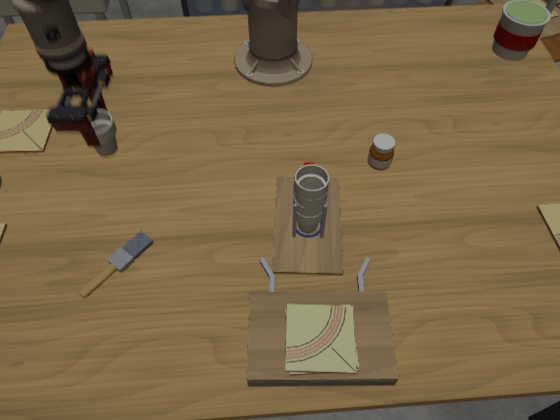

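The stack of four stands at (311,200), the last tub is in the gripper at (104,133), and no other tubs are on the table.

Emit:
apply_moves --targets '[43.2,8.3,-7.5,0,0.4,43.2,8.3,-7.5,0,0.4,43.2,8.3,-7.5,0,0.4,43.2,8.3,-7.5,0,0.4,43.2,8.3,-7.5,0,0.4,43.2,8.3,-7.5,0,0.4,43.2,8.3,-7.5,0,0.4,43.2,8.3,-7.5,0,0.4,43.2,8.3,-7.5,0,0.4,43.2,8.3,-7.5,0,0.4,43.2,8.3,-7.5,0,0.4,43.2,8.3,-7.5,0,0.4]'

```text
time_s: 27.13
tool_pos: [0.6078, 0.0502, 0.2865]
eef_rot: [3.138, -0.005, 1.477]
ft_force: [0.6, 0.7, -0.8]
grip_width: 0.761
grasp_force: 15.0
```

Emit:
apply_moves --targets '[0,0,0,0,0.4,0,0,0,0,0.4]'

```text
time_s: 27.3
tool_pos: [0.6061, 0.0398, 0.2849]
eef_rot: [3.141, 0.001, 1.465]
ft_force: [0.0, -0.4, -1.8]
grip_width: 0.764
grasp_force: 15.0
```

```bash
python3 - <<'E'
from h import *
where(); to(.6065,.041,.18)
E
```

```text
t 27.3 tcp [0.6061 0.0398 0.2849] [3.1411 0.0008 1.4654] F [ 0.0291 -0.3786 -1.8154] w 0.764 g 14.987652003765106
shift cm tx 0.12 ty 0.03 tz 10.49
```

Emit:
apply_moves --targets '[0.1,0,2,0,0.4,0.1,0,4,0,0.4,0.1,0,6,0,0.4,0.1,0,7.5,0,0.4,0.1,0,8.6,0,0.4,0.1,0,9.3,0,0.4,0.1,0,9.8,0,0.4,0.1,0,10.2,0,0.4,0.1,0,10.5,0,0.4,0.1,0,10.6,0,0.4,0.1,0,10.6,0,0.4]'

```text
time_s: 28.22
tool_pos: [0.6088, 0.0417, 0.1813]
eef_rot: [3.136, -0.002, 1.465]
ft_force: [0.6, 0.9, 8.3]
grip_width: 0.759
grasp_force: 16.6
```

Emit:
apply_moves --targets '[0,0,0,0,0,0,0,0,0,0,0,0,0,0,0,0,0,0,0,0,0,0,-3,0,0,0,0,-6,0,0,0,0,-8,0,0,-8,-6,-8,0,0,-8,-10,-8,0,0,-8,-12,-8,0,0,-8,-12,-8,0,0]'

```text
time_s: 29.13
tool_pos: [0.4746, -0.0278, 0.258]
eef_rot: [-3.139, 0.001, 1.463]
ft_force: [0.2, -1.3, -0.5]
grip_width: 1.001
grasp_force: 0.0
```

```bash
python3 - <<'E'
from h import *
where()
out=[]
for c in ('scene','side'):
    im=save(c,'t.png'); k=im['color'].copy()
    for n in (1,3,5):
        for z,col in ((.08,(0,255,0)),):
            q=np.array([proj(im,p+np.r_[.6065,.0415,.012+.03*(n-1)]) for p in rings([(.034,z)])]); cv2.polylines(k,[np.int32(q*16)],True,col,1,shift=4)
    p=proj(im,[.606,.041,.1]).astype(int); out.append(cv2.resize(k[p[1]-75:p[1]+75,p[0]-65:p[0]+65],None,fx=3,fy=3,interpolation=3))
cv2.imwrite('pics/chk.png',np.hstack(out)[:,:,::-1])
E
```

```text
t 29.1333 tcp [ 0.4746 -0.0278  0.258 ] [-3.1391  0.001   1.4627] F [ 0.2319 -1.3433 -0.4513] w 1.001 g 0.0
```

View pics/chk.png

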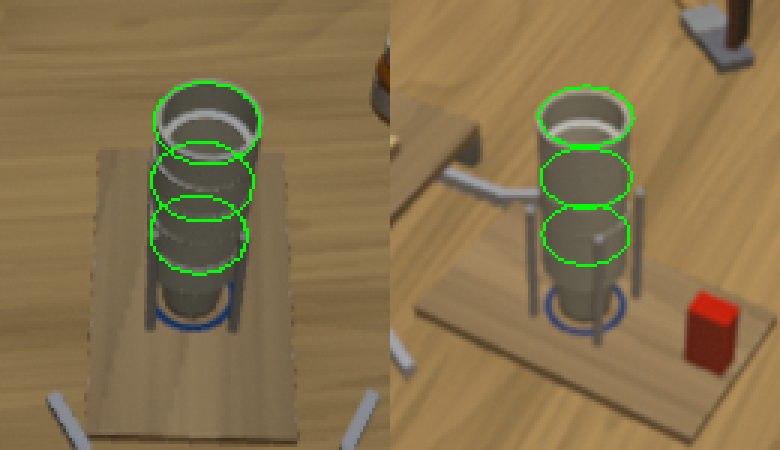

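The top rim lines up with the model height for five seated tubs in both views, and the stack is upright on the ring. Now the board, handle and rack poses.

```bash
cat > g.py <<'E'
from h import *
from scipy.optimize import minimize
def box(x0,x1,y0,y1,z0,z1): return np.array([[x,y,z] for x in(x0,x1) for y in(y0,y1) for z in(z0,z1)])
RK=[box(0,.17,-.135,.135,.03,.044),box(.034,.17,-.06,.06,.044,.066)]
HD=[box(-.018,.018,-.012,.012,.012,.075)]
BD=[box(-.13,.13,-.075,.075,0,.012)]
def render(im,parts,x):
    m=np.zeros((1680,2240),np.uint8); c,s=np.cos(x[2]),np.sin(x[2]); R=np.array([[c,-s,0],[s,c,0],[0,0,1]])
    for P in parts:
        q=hullc(im,P@R.T+np.r_[x[:2],0])[1]; cv2.fillConvexPoly(m,np.int32(np.round((q+.5)*4*16)),1,shift=4)
    return cv2.resize(m.astype(np.float32),(560,420),interpolation=cv2.INTER_AREA)
def iou(obs,parts,x0):
    def J(x):
        s=0
        for im,m in obs: r=render(im,parts,x); s-=np.minimum(r,m).sum()/np.maximum(r,m).sum()
        return s/len(obs)
    r=minimize(J,x0,method='Nelder-Mead',options=dict(initial_simplex=np.array(x0)+np.array([[0,0,0],[.012,0,0],[0,.012,0],[0,0,.08]]),xatol=2e-4,fatol=1e-4)); return r.x,-r.fun
if __name__=='__main__':
    ims={c:env.get_image(c) for c in('scene','side')}
    mk={}
    for c in ims:
        for l in('rack','board'):
            d=env.silhouettes(c,l); mk[c,l]=d[0]['mask'].astype(np.float32) if d else None; print(c,l,d and (d[0]['p'],d[0]['mask'].sum()))
    for cs in (('scene',),('side',),('scene','side')):
        print(cs,'rack',iou([(ims[c],mk[c,'rack']) for c in cs],RK,[.784,.043,-.03]))
        ob=[]
        for c in cs:
            hsv=cv2.cvtColor(ims[c]['color'],cv2.COLOR_RGB2HSV); H,S,V=[hsv[...,i].astype(int) for i in range(3)]; m=(((H<6)|(H>174))&(S>170)&(V>50)).astype(np.float32)
            p=proj(ims[c],[.49,.053,.045]).astype(int); w=np.zeros_like(m); w[p[1]-25:p[1]+25,p[0]-25:p[0]+25]=1; ob.append((ims[c],m*w))
        if 'side' in cs: print(cs,'handle',iou(ob[-1:],HD,[.49,.053,-.1]))
    def holes(c): # board incl. handle, tubs as plain hull
        m=mk[c,'board']; k=cv2.findContours((m>0).astype(np.uint8),0,2)[0]; h=cv2.convexHull(np.vstack([q for q in k if len(q)>15])); o=np.zeros((420,560),np.uint8); cv2.fillConvexPoly(o,h,1); return o.astype(np.float32)
    where()
E
python3 g.py
```

```text
scene rack (0.67, np.int64(13602))
scene board (0.86, np.int64(5141))
side rack (0.86, np.int64(5741))
side board (0.26, np.int64(283))
('scene',) rack (array([ 0.791 ,  0.0391, -0.0659]), np.float64(0.962805449962616))
('side',) rack (array([ 0.787 ,  0.0526, -0.0696]), np.float64(0.8961150050163269))
('side',) handle (array([0.4927, 0.0527, 0.3034]), np.float64(0.5087985396385193))
('scene', 'side') rack (array([ 0.7874,  0.0417, -0.0754]), np.float64(0.917689323425293))
('scene', 'side') handle (array([0.4927, 0.0527, 0.3034]), np.float64(0.5087985396385193))
t 29.5333 tcp [ 0.4797 -0.0246  0.2585] [ 3.1415 -0.      1.4669] F [-0.5474 -0.0189  0.5578] w 1.001 g 0.0
```

```bash
python3 - <<'E'
from h import *
im=save('scene','sr.png'); k=im['color'].astype(int)
for r in (280,283,286,289):
    row=k[r]; sat=row.max(1)-row.min(1); c=np.nonzero((sat<40)&(row.max(1)>110))[0]; L=c[(c>255)&(c<290)]; Rr=c[(c>345)&(c<380)]
    if len(L) and len(Rr):
        a=ray(im,(L.mean(),r),.016); b=ray(im,(Rr.mean(),r),.016); m=(a+b)/2; d=b-a; print(r,L.min(),L.max(),Rr.min(),Rr.max(),'mid',m[:2],'sep %.4f'%np.hypot(*d[:2]),'at mouth y',m[1]-.072*(.787-m[0]))
# silhouette of handle/board grip landmarks
for c in('scene','side'):
    im=env.get_image(c)
    for l,z in(('board_grip',.06),('board_mark',.012),('rack',0)):
        d=env.landmark_of(c,l); print(c,l,[(e['p'],ray(im,e['centre'],z)[:2]) for e in d[:2]])
    hsv=cv2.cvtColor(im['color'],cv2.COLOR_RGB2HSV); H,S,V=[hsv[...,i].astype(int) for i in range(3)]
    m=((H<6)|(H>174))&(S>150)&(V>180); p=proj(im,[.49,.053,.07]).astype(int); w=np.zeros_like(m); w[p[1]-22:p[1]+22,p[0]-22:p[0]+22]=1
    yy,xx=np.nonzero(m&w); print(c,'handle top',len(xx), ray(im,(xx.mean(),yy.mean()),.075)[:2] if len(xx) else '')
E
```

```text
280 270 274 358 362 mid [0.7457 0.0433] sep 0.1827 at mouth y 0.04028700846263208
283 269 274 359 363 mid [0.7525 0.043 ] sep 0.1851 at mouth y 0.04049956019566561
286 269 274 359 363 mid [0.7593 0.0422] sep 0.1843 at mouth y 0.04019347657952516
289 269 274 359 363 mid [0.766  0.0414] sep 0.1836 at mouth y 0.03988988425953878
scene board_grip []
scene board_mark [(0.87, array([0.6033, 0.0399]))]
scene rack [(0.69, array([0.7863, 0.0398]))]
scene handle top 0 
side board_grip [(0.87, array([0.4837, 0.0623]))]
side board_mark [(0.63, array([0.6095, 0.0469]))]
side rack [(0.85, array([0.7773, 0.0539]))]
side handle top 94 [0.4909 0.056 ]
```

Emit:
apply_moves --targets '[2,0.1,0,7,0,4,0.2,0,14,0,6,0.3,0,21,0,7.9,0.4,0,28,0,7.9,0.4,0,35,0,7.9,0.4,0,42,0,7.9,0.4,0,49,0,7.9,0.4,0,56,0,7.9,0.4,0,63,0,7.9,0.4,0,70,0,7.9,0.4,0,77,0,7.9,0.4,0,84,0]'

```text
time_s: 30.98
tool_pos: [0.4909, 0.053, 0.2587]
eef_rot: [-3.142, -0.0, -0.006]
ft_force: [0.2, 0.0, 0.3]
grip_width: 0.995
grasp_force: 0.0
```

Emit:
apply_moves --targets '[0,0,2,6,0,0,0,5,6,0,0,0,8,6,0,0,0,10,6,0,0,0,10,6,0]'

```text
time_s: 31.4
tool_pos: [0.4881, 0.0525, 0.155]
eef_rot: [3.139, 0.007, -0.105]
ft_force: [0.3, 0.1, 0.0]
grip_width: 1.002
grasp_force: 0.0
```

```bash
python3 - <<'E'
from h import *
where(); to(.4915,.0535,.041); print(env.observe()['joint_positions']); save('wrist','wh.png')
E
```

```text
t 31.4 tcp [0.4881 0.0525 0.155 ] [ 3.1391  0.0067 -0.1045] F [0.2806 0.1485 0.0388] w 1.002 g 0.0
shift cm tx 0.33 ty -0.14 tz 11.40
[-0.329   0.2624  0.1106  2.0558 -0.0385  0.8324 -1.8713]
```

View pics/wh.png

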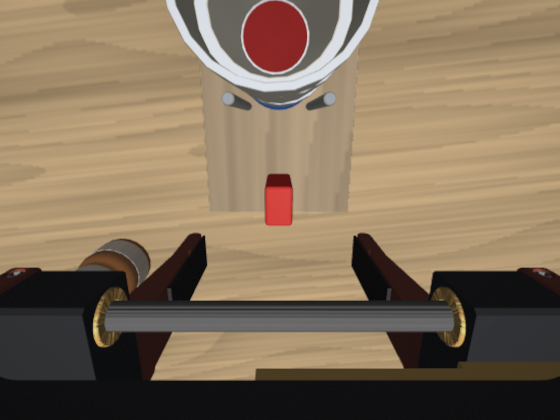

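The handle is at (279,200), centred between the open fingers. The jar at (115,262) is clear of them. The top tub shows the red stain.

Emit:
apply_moves --targets '[0.2,-0.1,4,0,0,0.2,-0.1,7,0,0,0.2,-0.1,9.5,0,0,0.2,-0.1,11.2,0,0,0.2,-0.1,11.2,0,0,0.2,-0.1,11.2,0,0.4,0.2,-0.1,11.2,0,0.6,0.2,-0.1,11.2,0,0.8,0.2,-0.1,11.2,0,0.8,0.2,-0.1,11.2,0,0.8,0.2,-0.1,11.2,0,0.8,0.2,-0.1,11.2,0,0.8]' --newtons 40

```text
time_s: 32.45
tool_pos: [0.4932, 0.0538, 0.047]
eef_rot: [-3.141, -0.001, -0.105]
ft_force: [-0.7, -1.0, 0.5]
grip_width: 0.506
grasp_force: 0.0
```

Emit:
apply_moves --targets '[0,0,0,0,0.8,0,0,0,0,0.8,0,0,0,0,0.8]'

```text
time_s: 32.7
tool_pos: [0.4929, 0.0534, 0.0466]
eef_rot: [3.141, 0.0, -0.105]
ft_force: [-1.0, -4.1, 3.1]
grip_width: 0.28
grasp_force: 2.2
```

```bash
python3 - <<'E'
from h import *
where()
E
```

```text
t 32.7 tcp [0.4929 0.0534 0.0466] [ 3.1411  0.0003 -0.1048] F [-1.0436 -4.0674  3.1269] w 0.28 g 2.235903963446617
```

Emit:
apply_moves --targets '[0,0,0,0,0.8,0,0,0,0,0.8,0,0,0,0,0.8,0,-0.1,0,-0.3,0.8,0,-0.2,0,-0.6,0.8,0,-0.3,0,-0.9,0.8,0,-0.4,0,-1.2,0.8,0,-0.5,0,-1.5,0.8,0,-0.6,0,-1.8,0.8,0,-0.7,0,-1.9,0.8,0,-0.8,0,-1.9,0.8,0,-0.8,0,-1.9,0.8]'

```text
time_s: 33.7
tool_pos: [0.4938, 0.0598, 0.0466]
eef_rot: [3.14, 0.0, -0.075]
ft_force: [-0.8, -6.1, 1.6]
grip_width: 0.272
grasp_force: 40.1
```

```bash
cat > k.py <<'E'
from h import *
import sys
where()
im=save('scene','k.png'); k=cv2.resize(im['color'][130:310,220:420],None,fx=2.8,fy=2.8,interpolation=3)
cv2.imwrite('pics/'+sys.argv[1],k[:,:,::-1])
# board side edges against table at rows: predicted outline
E
python3 k.py k1.png
```

```text
t 33.7 tcp [0.4938 0.0598 0.0466] [ 3.1401  0.0003 -0.075 ] F [-0.7554 -6.0551  1.6042] w 0.272 g 40.140740275382996
```

View pics/k1.png

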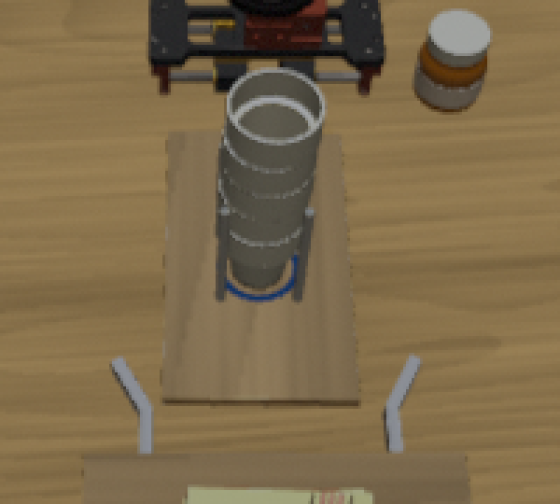

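The board is between the flares, its front edge at (163–358, 402) and about 6 mm left of the rail middle (269). The stack is upright. I'll advance with a small correction.

Emit:
apply_moves --targets '[0.2,-0.05,0,-0.2,0.8,0.5,-0.1,0,-0.4,0.8,0.9,-0.15,0,-0.6,0.8,1.3,-0.2,0,-0.8,0.8,1.7,-0.25,0,-1,0.8,2.1,-0.3,0,-1,0.8,2.5,-0.3,0,-1,0.8,2.9,-0.3,0,-1,0.8,3.2,-0.3,0,-1,0.8,3.4,-0.3,0,-1,0.8,3.5,-0.3,0,-1,0.8,3.5,-0.3,0,-1,0.8]'

```text
time_s: 34.75
tool_pos: [0.5243, 0.0622, 0.0465]
eef_rot: [3.141, 0.009, -0.054]
ft_force: [-14.1, -0.5, 17.6]
grip_width: 0.271
grasp_force: 39.9
```

```bash
python3 k.py k2.png
```

```text
t 34.75 tcp [0.5243 0.0622 0.0465] [ 3.1406  0.0091 -0.0538] F [-14.0997  -0.5265  17.6072] w 0.271 g 39.92547333240509
```

View pics/k2.png

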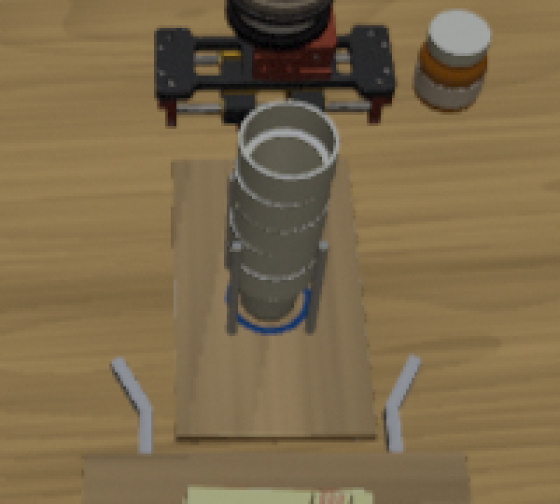

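Drag is about 14 N with no buffer yet. The board's front middle is at 275 against the rail middle at 270, turned slightly. Correcting and continuing.

Emit:
apply_moves --targets '[0.2,0.05,0,0.2,0.8,0.5,0.1,0,0.5,0.8,0.9,0.15,0,0.8,0.8,1.3,0.2,0,1,0.8,1.7,0.2,0,1.2,0.8,2.1,0.25,0,1.2,0.8,2.5,0.25,0,1.2,0.8,2.9,0.3,0,1.2,0.8,3.3,0.3,0,1.2,0.8,3.6,0.3,0,1.2,0.8,3.8,0.3,0,1.2,0.8,3.8,0.3,0,1.2,0.8]'

```text
time_s: 35.8
tool_pos: [0.5629, 0.0584, 0.0464]
eef_rot: [3.142, 0.008, -0.073]
ft_force: [-12.6, 1.8, 12.1]
grip_width: 0.273
grasp_force: 40.0
```

```bash
python3 k.py k3.png
```

```text
t 35.8 tcp [0.5629 0.0584 0.0464] [ 3.1416  0.0079 -0.073 ] F [-12.5561   1.7866  12.0904] w 0.273 g 39.996580481529236
```

View pics/k3.png

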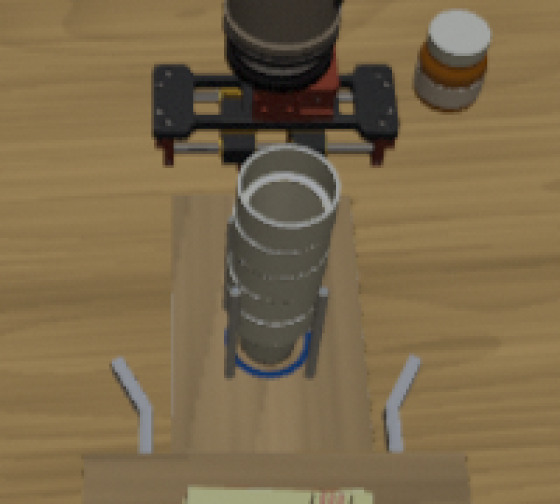

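Emit:
apply_moves --targets '[0.15,0,0,0,0.8,0.3,0,0,0,0.8,0.45,0,0,0,0.8,0.6,0,0,0,0.8]'

```text
time_s: 36.18
tool_pos: [0.5681, 0.058, 0.0464]
eef_rot: [3.141, 0.009, -0.073]
ft_force: [-14.7, 0.8, 15.9]
grip_width: 0.275
grasp_force: 40.0
```

Emit:
apply_moves --targets '[0.15,0,0,0,0.8,0.3,0,0,0,0.8,0.45,0,0,0,0.8,0.6,0,0,0,0.8]'

```text
time_s: 36.52
tool_pos: [0.5741, 0.0575, 0.0464]
eef_rot: [3.141, 0.009, -0.073]
ft_force: [-14.5, 0.2, 15.4]
grip_width: 0.265
grasp_force: 40.0
```

Emit:
apply_moves --targets '[0.15,0,0,0,0.8,0.3,0,0,0,0.8,0.45,0,0,0,0.8,0.6,0,0,0,0.8]'

```text
time_s: 36.85
tool_pos: [0.5802, 0.057, 0.0465]
eef_rot: [3.142, 0.009, -0.073]
ft_force: [-14.8, 0.6, 15.0]
grip_width: 0.27
grasp_force: 40.0
```

Emit:
apply_moves --targets '[0.15,0,0,0,0.8,0.3,0,0,0,0.8,0.45,0,0,0,0.8,0.6,0,0,0,0.8]'

```text
time_s: 37.18
tool_pos: [0.5862, 0.0566, 0.0464]
eef_rot: [3.142, 0.009, -0.073]
ft_force: [-14.2, 0.6, 14.6]
grip_width: 0.27
grasp_force: 40.0
```

Emit:
apply_moves --targets '[0.15,0,0,0,0.8,0.3,0,0,0,0.8,0.45,0,0,0,0.8]'

```text
time_s: 37.43
tool_pos: [0.5907, 0.0563, 0.0465]
eef_rot: [3.142, 0.009, -0.073]
ft_force: [-13.5, 0.1, 14.3]
grip_width: 0.267
grasp_force: 40.0
```

Emit:
apply_moves --targets '[0.15,0,0,0,0.8,0.3,0,0,0,0.8,0.45,0,0,0,0.8]'

```text
time_s: 37.68
tool_pos: [0.5952, 0.056, 0.0464]
eef_rot: [-3.142, 0.009, -0.073]
ft_force: [-14.3, 0.6, 14.0]
grip_width: 0.269
grasp_force: 40.0
```

Emit:
apply_moves --targets '[0.15,0,0,0,0.8,0.3,0,0,0,0.8,0.45,0,0,0,0.8]'

```text
time_s: 37.93
tool_pos: [0.5998, 0.0556, 0.0464]
eef_rot: [3.142, 0.009, -0.073]
ft_force: [-13.9, 0.6, 14.0]
grip_width: 0.267
grasp_force: 40.0
```

Emit:
apply_moves --targets '[0.15,0,0,0,0.8,0.3,0,0,0,0.8,0.45,0,0,0,0.8]'

```text
time_s: 38.18
tool_pos: [0.6043, 0.0553, 0.0465]
eef_rot: [-3.142, 0.009, -0.073]
ft_force: [-14.0, 0.1, 13.9]
grip_width: 0.271
grasp_force: 40.0
```

Emit:
apply_moves --targets '[0.15,0,0,0,0.8,0.3,0,0,0,0.8,0.45,0,0,0,0.8]'

```text
time_s: 38.43
tool_pos: [0.6088, 0.055, 0.0464]
eef_rot: [-3.142, 0.009, -0.073]
ft_force: [-13.8, 1.1, 14.6]
grip_width: 0.269
grasp_force: 40.0
```

Emit:
apply_moves --targets '[0.15,0,0,0,0.8,0.3,0,0,0,0.8,0.45,0,0,0,0.8]'

```text
time_s: 38.68
tool_pos: [0.6133, 0.0546, 0.0465]
eef_rot: [-3.142, 0.009, -0.073]
ft_force: [-14.2, 0.4, 13.6]
grip_width: 0.268
grasp_force: 40.0
```

Emit:
apply_moves --targets '[0.15,0,0,0,0.8,0.3,0,0,0,0.8,0.45,0,0,0,0.8]'

```text
time_s: 38.93
tool_pos: [0.6172, 0.0543, 0.0465]
eef_rot: [3.142, 0.01, -0.073]
ft_force: [-16.8, 1.4, 15.9]
grip_width: 0.268
grasp_force: 40.0
```

Emit:
apply_moves --targets '[0.1,0,0,0,0.8,0.2,0,0,0,0.8,0.3,0,0,0,0.8]'

```text
time_s: 39.18
tool_pos: [0.6196, 0.0541, 0.0464]
eef_rot: [3.141, 0.011, -0.073]
ft_force: [-18.4, 0.8, 18.4]
grip_width: 0.271
grasp_force: 40.0
```

Emit:
apply_moves --targets '[0.1,0,0,0,0.8,0.2,0,0,0,0.8,0.3,0,0,0,0.8,0.3,0,0,0,0.8,0.3,0,0,0,0.8,0.3,0,0,0,0.8,0.3,0,0,0,0.8]'

```text
time_s: 39.77
tool_pos: [0.6221, 0.0539, 0.0464]
eef_rot: [3.141, 0.012, -0.073]
ft_force: [-18.8, 1.2, 18.1]
grip_width: 0.27
grasp_force: 40.0
```

Emit:
apply_moves --targets '[0,0,0,0,0.6,0,0,0,0,0.3,0,0,0,0,0,0,0,0,0,0,0,0,0,0,0,0,0,0,0,0,0,0,0,0,0,0,0,0,0,0]'

```text
time_s: 40.43
tool_pos: [0.6282, 0.0525, 0.0466]
eef_rot: [3.142, -0.0, -0.075]
ft_force: [-0.4, -1.2, -0.6]
grip_width: 0.837
grasp_force: 0.0
```

Emit:
apply_moves --targets '[0,0,-2,0,0,0,0,-5,0,0,0,0,-9,0,0,-4,0,-13,0,0,-8,0,-14,0,0,-12,0,-14,0,0,-14,0,-14,0,0,-14,0,-14,0,0]'

```text
time_s: 41.1
tool_pos: [0.4828, 0.0632, 0.1868]
eef_rot: [-3.142, 0.003, -0.074]
ft_force: [-1.5, -0.3, -0.2]
grip_width: 1.002
grasp_force: 0.0
```

```bash
python3 - <<'E'
from h import *
where()
a=cv2.resize(save('side','t.png')['color'][100:280,140:340],(400,360),interpolation=3)
b=cv2.resize(save('scene','t.png')['color'][130:310,220:420],(400,360),interpolation=3)
cv2.imwrite('pics/end.png',np.hstack([a,b])[:,:,::-1])
for c in('scene','side'):
    im=env.get_image(c); hsv=cv2.cvtColor(im['color'],cv2.COLOR_RGB2HSV); H,S,V=[hsv[...,i].astype(int) for i in range(3)]
    m=((H<6)|(H>174))&(S>150)&(V>180); p=proj(im,[.62,.054,.07]).astype(int); w=np.zeros_like(m); w[p[1]-22:p[1]+22,p[0]-22:p[0]+22]=1
    yy,xx=np.nonzero(m&w); print(c,'handle top',len(xx), ray(im,(xx.mean(),yy.mean()),.075)[:2] if len(xx) else '')
E
```

```text
t 41.1 tcp [0.4828 0.0632 0.1868] [-3.1416  0.0033 -0.0736] F [-1.4731 -0.2517 -0.2291] w 1.002 g 0.0
scene handle top 0 
side handle top 86 [0.6197 0.058 ]
```

View pics/end.png

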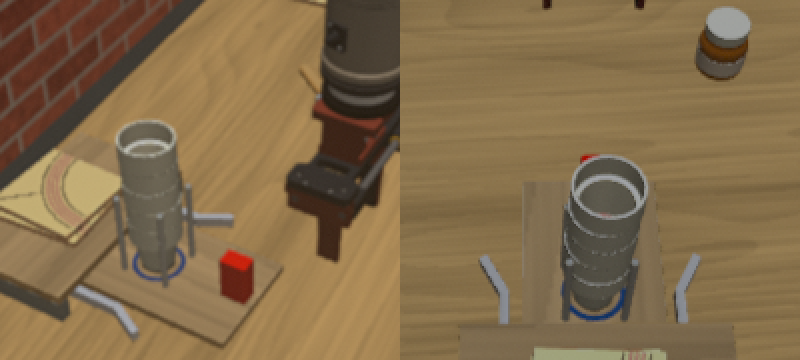

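The board is straight between the rails, its handle did not spring back, and the stack of five stands upright at (150,200) in the left half. The gripper is clear, so I'm handing in.

```bash
python3 -c "
from cell import env
print(env.sign_off())"
```

```text
the job is handed in; nothing more can be done
None
```

The job is handed in, and no verdict came back: all five tubs on the table are nested upright on the ring. The board is straight in the bay and pressed an estimated 7 mm into the buffer, judging by the rise in push force from about 14 to 19 N. The jar and brush were left alone.

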